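Sort the front-door bench: cell, pegs and padlock into their holders

TASK

Sort the small things on the bench by the front door: press the charger's lever right down so that the torch cell rises, then stand the cell upright in the small round cup; lay the long wooden peg in the long tray, the short peg in the short tray, and the padlock flat in the wide round dish. Set each one down rather than dropping it; the order is up to you.

Things in the scene. Friction and masses are not known exactly. Their poses are not given: they have to be found in the camera images.
- dock: Black charger block, fixed, 70 x 70 mm, 54 mm tall, with a round pocket 33 mm wide in the middle of its top and a steel ejector lever on its -x side (towards the robot). Origin: centre of its underside, on the pocket's axis; z up. Lever pad 30 (x) x 34 (y) mm, centre at x = -88 mm, y = 0; its top is 57 mm above the bench at the start, 30 mm when fully down.
- lever (a joint): Ejector lever, rad: 0 at the start (pad up, cell seated), 0.5 fully down (cell raised by 28 mm); right down counts from 0.45. It pivots about y at x = -35 mm, z = 40 mm of the charger. Pressing its pad straight down takes only a few newtons (under 8 N) until it meets its stop; it stays down when let go.
- cell: Torch cell: upright steel cylinder, 30 mm diameter, 46 mm tall, white cap, about 80 g. Starts seated in the charger's pocket, top flush with the block (54 mm above the bench), so it cannot be gripped; with the lever down its top is 82 mm above the bench, 28 mm of it clear of the block. It lifts out straight up, 1.5 mm play. Origin: centre of its underside, z along its axis.
- long_peg: Long pegboard peg: square bar of plain wood, 16 x 16 mm, with a thin steel stud at one end, 120 mm long in all (bar 104 mm, stud 16 mm long and 8 mm thick). Lies on the bench. Origin: the middle of its whole length, on its axis (8 mm above what it lies on); x along its length, stud at +x.
- short_peg: Short pegboard peg: like the long one, but 60 mm long in all (bar 48 mm, stud 12 mm). Origin: the middle of its whole length, on its axis (8 mm above what it lies on); x along its length, stud at +x.
- padlock: Brass padlock lying flat, 20 mm thick, 70 mm long in all, about 150 g. Origin: middle of its length at half its thickness (10 mm above what it lies on). x along its length: brass body (36 mm wide along y) from x = -35 to 5 mm, steel shackle from 5 to 35 mm. Best gripped across the 36 mm width at x = -15 mm.
- cup: Small round grey plastic cup, fixed: 60 mm across outside, 52 mm inside, rim 20 mm above the bench, inner floor 4 mm above the bench. Origin: centre of its underside. Holder of the cell.
- long_tray: Long rectangular grey tray, fixed: inside 150 mm (x) by 75 mm (y), walls 4 mm thick and 16 mm tall, inner floor 4 mm above the bench. Origin: centre of its underside. Holder of the long peg.
- short_tray: Short rectangular grey tray, fixed: inside 90 mm (x) by 75 mm (y), walls 4 mm thick and 16 mm tall, inner floor 4 mm above the bench. Origin: centre of its underside. Holder of the short peg.
- dish: Wide round grey dish, fixed: 132 mm across outside, 124 mm inside, rim 16 mm above the bench, inner floor 4 mm above the bench. Origin: centre of its underside. Holder of the padlock.

How it is judged:
On the way:
1. the ejector lever is pressed right down (joint over 0.45 rad) (value of joint lever above 0.45 rad), for 0.1 s.
At the end, for the whole second after the job is handed in: Cell upright on the cup's floor (within 14 mm of centre, tilt under 0.15 rad); long peg level on the floor of the long tray and short peg on that of the short tray, inside the walls; padlock flat on the dish's floor (within 35 mm of centre); all at rest (horizontal distance between cell and cup below 0.014 m and z of cell in the frame of cup below 0.009 m and angle between cell's own z axis and vertical below 0.15 rad and linear speed of each of cell, long_peg, short_peg, padlock below 0.02 m/s and x of long_peg in the frame of long_tray between -0.025 and 0.025 m and y of long_peg in the frame of long_tray between -0.031 and 0.031 m and z of long_peg in the frame of long_tray between 0 and 0.017 m and angle between long_peg's own x axis and vertical between 1.44 and 1.7 rad and x of short_peg in the frame of short_tray between -0.038 and 0.038 m and y of short_peg in the frame of short_tray between -0.031 and 0.031 m and z of short_peg in the frame of short_tray between 0 and 0.017 m and angle between short_peg's own x axis and vertical between 1.44 and 1.7 rad and horizontal distance between padlock and dish below 0.035 m and z of padlock in the frame of dish between 0 and 0.019 m and angle between padlock's own x axis and vertical between 1.44 and 1.7 rad); the robot touches nothing.
It fails at once if the cell is dropped or thrown into its holder (faster than 0.9 m/s within 60 mm of the holder's centre) (linear speed of cell above 0.9 m/s and horizontal distance between cell and cup below 0.06 m).
It fails at once if the long peg is dropped or thrown into its holder (faster than 0.9 m/s within 60 mm of the holder's centre) (linear speed of long_peg above 0.9 m/s and horizontal distance between long_peg and long_tray below 0.06 m).
It fails at once if the short peg is dropped or thrown into its holder (faster than 0.9 m/s within 60 mm of the holder's centre) (linear speed of short_peg above 0.9 m/s and horizontal distance between short_peg and short_tray below 0.06 m).
It fails at once if the padlock is dropped or thrown into its holder (faster than 0.9 m/s within 60 mm of the holder's centre) (linear speed of padlock above 0.9 m/s and horizontal distance between padlock and dish below 0.06 m).
It also fails if it takes over 125 s, if anything falls off the work surface, if the arm or the gripper's body presses on something with over 40 N, if the wrist force passes 120 N, or if a joint passes its speed limit or range.

ROBOT

A 6-joint arm with a two-finger parallel gripper is mounted at the origin on the work surface. World frame = base frame: x ahead of the robot, y to its left, z up, the work surface at z = 0. Lengths are in m, angles in rad, forces in N, time in s.
With the tool pointing down it reaches from about 0.35 to 0.975 m from the base axis. Payload 4.9 kg.
Tool frame: the origin (TCP) lies on the front face of the gripper's body, between the roots of the fingers; the fingertips stand 73 mm ahead of it and the grasp point (between the pads) lies 54 mm ahead of it; z points along the fingers, y is the line along which they close (so a half turn about z gives the same grasp; the last joint's range is limited). The gripper opens to 85 mm and grips with 20 to 120 N. Pads are 22 mm wide; open, the fingers measure 114 mm over their backs; the gripper's body (76 mm by 85 mm) begins 54 mm behind the grasp point. The pads swing forward as they close: fully open they stand 13 mm farther back than shut.
Start: joints at [-1.4, 0.053, 1.613, -0, 1.476, -0.119], TCP at [0.179, -0.599, 0.304] pointing down, gripper open.
Joint ranges: [-3.01, 3.01], [-1.01, 2.22], [0.06, 2.58], [-1.02, 4.17], [0.09, 2.62], [-3.14, 3.14]. Speed limits (rad/s): [2.57, 2.57, 3.14, 3.14, 3.14, 3.14].

INTERFACE

Orientations are given as a rotation vector (axis times angle).
In Python, from station import status, imaging, order gives the robot as it stands.
- The arm moves only by the tool arm_command, never from a script. Its argument "increments" is a list of rows, each an object with "slide": the shift along the tool's x, y, z in m, a list of three; "spin": the turn about the tool's z in degrees; "gripper": the opening, from -1 (shut) to 1 (fully open). In form: [{"slide": [x, y, z], "spin": spin, "gripper": gripper}, ...]. A call has 1 to 8 rows; each row is the pose to reach, as a shift and turn from the pose commanded when the call began, along the tool's axes at that moment; what a row does not reach only later rows make up. A row lasts 1/12 s, in which the tool goes at most 41.7 mm and 7.16 degrees, less where a joint would pass 70% of its speed; a pose out of reach is approached as far as the arm can. A call with a gripper value outside its range is refused whole. The fingers move at their own pace and stop on an object; "newtons" is the grip in N (left out, the last holds). Time passes only in rows, so rows that repeat a pose let the fingers close. It gives the time, the measured TCP pose, the force, the opening and the grip force at its end, in the units of the state.
- status.get_obs(): the state, without advancing time (a new reading comes with each control period).
- imaging.get_image(name): name is "scene" or "side" or "wrist"; returns a dict with "frame" (384x512x3 uint8, red, green, blue), "vfov" (degrees; the focal length in pixels is half the picture's height over the tangent of half this angle, whatever the lens; pixels are square), "cx", "cy" (the principal point, pixels), "view" (4x4, takes a point from world to camera coordinates); the wrist camera has in their place "mount" (4x4, takes a point from camera to tool coordinates, whose origin is the TCP and whose axes are the flange's). Camera axes: x right, y up, looking along -z (the intrinsics and any distortion apply to the point x, -y, -z); pixel columns grow to the right and rows downward; lengths in m; the calibration is good to about 2 mm. The wrist camera is an equidistant fisheye: a pixel r from the principal point sees the ray r / f radians off the axis. A picture is of the moment at which its call begins: read the wrist's pose just before it. There is no depth.
- order.finish_job(): hands the job in; it is judged then, once.
The state is a dict: "t": time; "q": joint angles; "dq": joint speeds; "effort": joint torques, N m; "tool_pos": TCP position; "tool_rot": TCP orientation; "contact_force": force on the tool from outside, world axes, zero at the start; "wrist_torque": the same for the moment, N m; "opening": finger opening in m; "grip_force": force on a finger pad.
Only numpy, scipy, OpenCV 4.12 (cv2) and the standard library are available. Lean on these libraries where they do the work, as an engineer would, in place of code of your own. Each camera call takes 0.05 s, during which the arm holds its last target. There are 200 camera calls.

## Working session

There is one attempt and no reset: what is moved stays moved. The work goes in short steps, Python scripts to look and compute and a tool call to move; the robot and the scene stay as the last step left them, time stands still between calls to the robot, and variables do not carry over. Pictures are saved under pics/ and viewed, at most 14 in all, crops included, and the job is handed in when it is done.

Besides the shell and the picture viewer there is one more tool, called by a JSON object that holds its "method" and its "body". arm_command: Moves the arm, as the interface text tells. Its arguments: {"type":"object","properties":{"increments":{"type":"array","items":{"type":"object","properties":{"slide":{"type":"array","items":{"type":"number"}},"spin":{"type":"number"},"gripper":{"type":"number"}}}},"newtons":{"type":"number"}},"required":["increments"]}

```bash
ls; mkdir -p pics; python3 - <<'E'
from station import status, imaging
import cv2, numpy as np
print(status.get_obs())
for n in ["scene","side","wrist"]:
    d=imaging.get_image(n)
    np.save(f"pics/{n}0.npy",d,allow_pickle=True)
    print(n,{k:v for k,v in d.items() if k!="frame"})
    cv2.imwrite(f"pics/{n}0.png",d["frame"][...,::-1])
a=[cv2.imread(f"pics/{n}0.png") for n in ["scene","side"]]
cv2.imwrite("pics/both0.png",cv2.resize(np.vstack(a),None,fx=.78,fy=.78))
E
```

```text
pics
{'t': 0.0, 'q': array([-1.40003531e+00,  5.33722576e-02,  1.61432311e+00, -2.60124201e-06,
        1.47600155e+00, -1.19026460e-01]), 'dq': array([-0.00029585, -0.00157355,  0.00300061,  0.0017348 , -0.00034366,
        0.00102071]), 'effort': array([-4.89111499e-04, -3.93678260e+01, -3.70176315e+01, -5.50955190e-05,
        7.07215571e-03, -7.84832423e-06]), 'tool_pos': array([ 0.17849397, -0.59846428,  0.30263593]), 'tool_rot': array([-3.10659119e+00, -4.53302702e-01,  8.94973387e-05]), 'contact_force': array([-0.6776629 ,  0.85124739,  0.13279316]), 'wrist_torque': array([-0.03314649,  0.0180877 , -0.00365388]), 'grip_force': 0.0, 'opening': 0.08550326957055615}
scene {'vfov': 56.65688088096767, 'cx': 256.2126537379652, 'cy': 193.5555292703722, 'view': array([[ 0.85173863,  0.52396484,  0.00146439, -0.46595522],
       [-0.42835188,  0.69469861,  0.57784817,  0.19036588],
       [ 0.30175482, -0.49280289,  0.81614297, -1.17026993],
       [ 0.        ,  0.        ,  0.        ,  1.        ]])}
side {'vfov': 54.31660753032872, 'cx': 254.67230619646926, 'cy': 199.98900861963688, 'view': array([[-0.94117055, -0.33782467,  0.00851352,  0.49336891],
       [ 0.18415005, -0.4915877 ,  0.85113471, -0.13970771],
       [-0.28334916,  0.80263069,  0.5248783 , -0.89402199],
       [ 0.        ,  0.        ,  0.        ,  1.        ]])}
wrist {'vfov': 65.70646984690485, 'cx': 253.68638938283567, 'cy': 196.19736036991563, 'mount': array([[ 1.05876211e-03,  9.54174455e-01,  2.99249040e-01,
         7.70704134e-02],
       [ 9.99999437e-01, -1.03008779e-03, -2.53561575e-04,
         1.06051726e-05],
       [ 6.63108050e-05,  2.99249140e-01, -9.54175009e-01,
        -6.97801890e-02],
       [ 0.00000000e+00,  0.00000000e+00,  0.00000000e+00,
         1.00000000e+00]])}
```

View pics/scene0.png

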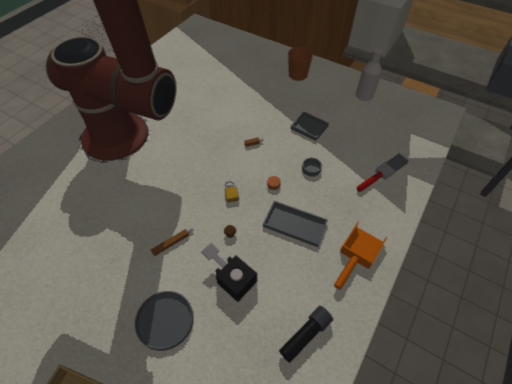

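View pics/side0.png

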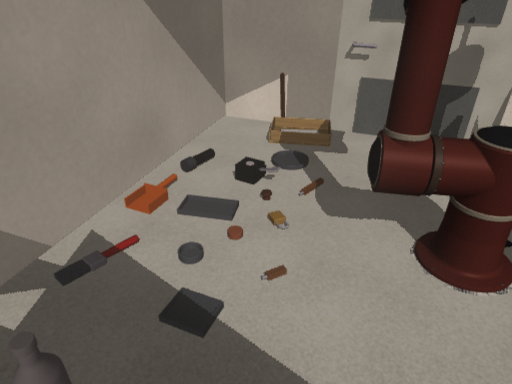

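Scene picture: dock at (237,278) with its pad at (210,252), long peg (171,242) with its stud towards (191,231), short peg (253,142), padlock (232,192), cup (312,167), long tray (295,224), short tray (310,126) and dish (164,321). The side view shows the same items.

```bash
cat > h.py <<'E'
import numpy as np, cv2
from scipy.spatial.transform import Rotation as R
from station import status, imaging
def ray(d,px,tool=None):
    px=np.atleast_2d(np.asarray(px,float)); f=d["frame"].shape[0]/2/np.tan(np.radians(d["vfov"])/2)
    u=(px-[d["cx"],d["cy"]])/f
    if "view" in d:
        M=np.linalg.inv(d["view"]); c=np.c_[u[:,0],-u[:,1],-np.ones(len(u))]
    else:
        th=np.linalg.norm(u,axis=1)+1e-12; s=np.sin(th)/th
        c=np.c_[u[:,0]*s,-u[:,1]*s,-np.cos(th)]
        T=np.eye(4); T[:3,:3]=R.from_rotvec(tool["tool_rot"]).as_matrix(); T[:3,3]=tool["tool_pos"]
        M=T@d["mount"]
    return M[:3,3], c@M[:3,:3].T
def onplane(d,px,z,tool=None):
    o,v=ray(d,px,tool); return o+v*((z-o[2])/v[:,2])[:,None]
def project(d,P,tool=None):
    P=np.atleast_2d(P); f=d["frame"].shape[0]/2/np.tan(np.radians(d["vfov"])/2)
    if "view" in d: V=d["view"]
    else:
        T=np.eye(4); T[:3,:3]=R.from_rotvec(tool["tool_rot"]).as_matrix(); T[:3,3]=tool["tool_pos"]; V=np.linalg.inv(T@d["mount"])
    c=P@V[:3,:3].T+V[:3,3]; x,y,z=c[:,0],-c[:,1],-c[:,2]
    if "view" in d: return np.c_[x/z,y/z]*f+[d["cx"],d["cy"]]
    r=np.hypot(x,y); th=np.arctan2(r,z)
    return np.c_[x/r*th,y/r*th]*f+[d["cx"],d["cy"]]
E
python3 - <<'E'
from h import *
np.set_printoptions(precision=4,suppress=True)
s=np.load("pics/scene0.npy",allow_pickle=True).item(); e=np.load("pics/side0.npy",allow_pickle=True).item()
S=dict(dock=(237,275,.054),pad=(210,252,.057),lp=(171,242,.012),lpstud=(191,231,.008),sp=(253,142,.012),padl=(232,192,.015),cup=(312,165,.02),lt=(295,222,.012),st=(310,125,.012),dish=(164,320,.016))
E_=dict(dock=(250,164,.054),lp=(312,187,.012),sp=(275,272,.012),padl=(278,219,.015),cup=(191,252,.02),lt=(209,207,.012),st=(192,310,.012),dish=(290,159,.016))
for k,(u,v,z) in S.items():
    a=onplane(s,(u,v),z)[0]; b=onplane(e,E_[k][:2],z)[0] if k in E_ else None
    print(k,a,b,"r",np.hypot(*a[:2]))
E
```

```text
dock [ 0.623  -0.2096  0.054 ] [ 0.6108 -0.1958  0.054 ] r 0.6573485829427185
pad [ 0.5355 -0.1957  0.057 ] None r 0.5701515683435519
lp [ 0.4149 -0.2106  0.012 ] [ 0.4053 -0.1933  0.012 ] r 0.4652809189153387
lpstud [ 0.4374 -0.1555  0.008 ] None r 0.4642277017036616
sp [0.4088 0.2052 0.012 ] [0.4003 0.2118 0.012 ] r 0.45736990613293493
padl [0.4624 0.0051 0.015 ] [0.4526 0.0149 0.015 ] r 0.4624652801643392
cup [0.6141 0.2118 0.02  ] [0.6023 0.2234 0.02  ] r 0.6495658346730906
lt [0.6625 0.0133 0.012 ] [0.6534 0.0216 0.012 ] r 0.6626442459179062
st [0.5292 0.3701 0.012 ] [0.5217 0.3725 0.012 ] r 0.6457419520300517
dish [ 0.5309 -0.3751  0.016 ] [ 0.5197 -0.3555  0.016 ] r 0.6500001499741084
```

{"method": "arm_command", "body": {"increments": [{"slide": [0.232, -0.128, -0.03], "spin": 16.6}, {"slide": [0.232, -0.128, -0.03], "spin": 16.6}, {"slide": [0.232, -0.128, -0.03], "spin": 16.6}, {"slide": [0.232, -0.128, -0.03], "spin": 16.6}, {"slide": [0.232, -0.128, -0.03], "spin": 16.6}, {"slide": [0.232, -0.128, -0.03], "spin": 16.6}, {"slide": [0.232, -0.128, -0.03], "spin": 16.6}, {"slide": [0.232, -0.128, -0.03], "spin": 16.6}]}}

```text
validation failed for argument at $.in...
```

{"method": "arm_command", "body": {"increments": [{"slide": [0.15, -0.19, 0]}, {"slide": [0.15, -0.19, 0]}, {"slide": [0.15, -0.19, 0]}, {"slide": [0.15, -0.19, 0]}, {"slide": [0.15, -0.19, 0]}, {"slide": [0.15, -0.19, 0]}, {"slide": [0.15, -0.19, 0]}, {"slide": [0.15, -0.19, 0]}]}}

```text
validation failed for argument at $.in...
```

```bash
cat > snap.py <<'E'
import sys
from h import *
n=sys.argv[1]; t=status.get_obs(); d=imaging.get_image("wrist"); d["tool"]=t
np.save(f"pics/{n}.npy",d,allow_pickle=True); cv2.imwrite(f"pics/{n}.png",d["frame"][...,::-1])
x=R.from_rotvec(t["tool_rot"]).as_matrix()
print(t["t"],t["tool_pos"].round(4),"heading",np.degrees(np.arctan2(x[1,0],x[0,0])).round(2),t["q"].round(2),x[:,2].round(3))
E
python3 snap.py w1
```

```text
0.15 [ 0.1785 -0.5986  0.3029] heading 16.61 [-1.4   0.05  1.61 -0.    1.48 -0.12] [-0.     0.002 -1.   ]
```

{"method": "arm_command", "body": {"increments": [{"slide": [0.0, -0.33, 0]}, {"slide": [0.0, -0.33, 0]}, {"slide": [0.0, -0.33, 0]}, {"slide": [0.0, -0.33, 0]}, {"slide": [0.0, -0.33, 0]}, {"slide": [0.0, -0.33, 0]}, {"slide": [0.0, -0.33, 0]}, {"slide": [0.0, -0.33, 0]}]}}

```text
validation failed for argument at $.in...
```

```bash
python3 snap.py w2; python3 -c "
import cv2,numpy as np
cv2.imwrite('pics/w12.png',np.vstack([cv2.imread('pics/w1.png'),cv2.imread('pics/w2.png')])[:, :])"
```

```text
0.2 [ 0.1786 -0.5986  0.3031] heading 16.61 [-1.4   0.05  1.61 -0.    1.48 -0.12] [-0.     0.001 -1.   ]
```

View pics/w1.png

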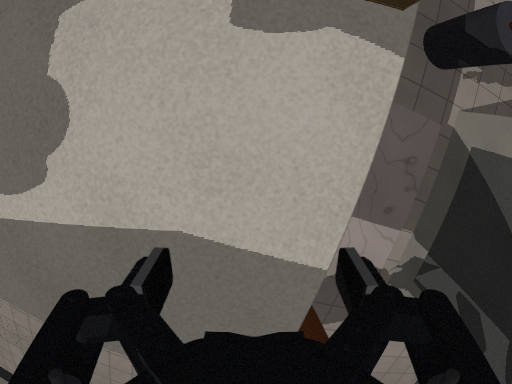

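View pics/w2.png

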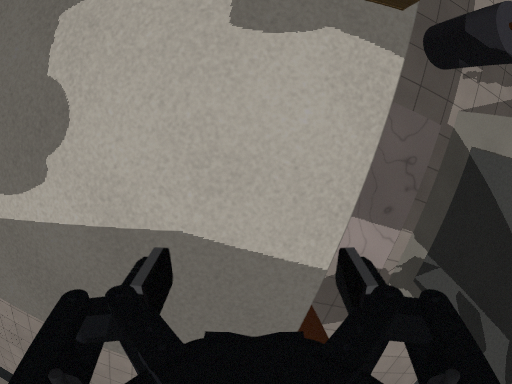

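The wrist picture shows only bare bench, with the fingers at the bottom around (160,260) and (350,260). The moves were refused, so I'll give every field in each row.

{"method": "arm_command", "body": {"increments": [{"slide": [0.232, -0.128, -0.03], "spin": 16.6, "gripper": 1}, {"slide": [0.232, -0.128, -0.03], "spin": 16.6, "gripper": 1}, {"slide": [0.232, -0.128, -0.03], "spin": 16.6, "gripper": 1}, {"slide": [0.232, -0.128, -0.03], "spin": 16.6, "gripper": 1}, {"slide": [0.232, -0.128, -0.03], "spin": 16.6, "gripper": 1}, {"slide": [0.232, -0.128, -0.03], "spin": 16.6, "gripper": 1}, {"slide": [0.232, -0.128, -0.03], "spin": 16.6, "gripper": 1}, {"slide": [0.232, -0.128, -0.03], "spin": 16.6, "gripper": 1}]}}

```text
t: 0.92
tool_pos: [0.3668, -0.4074, 0.3348]
tool_rot: [3.141, 0.008, 0.003]
contact_force: [-0.8, -0.6, 0.5]
opening: 0.0855
grip_force: 0.0
```

{"method": "arm_command", "body": {"increments": [{"slide": [0.11, -0.2, 0], "spin": 0, "gripper": 1}, {"slide": [0.11, -0.2, 0], "spin": 0, "gripper": 1}, {"slide": [0.11, -0.2, 0], "spin": 0, "gripper": 1}, {"slide": [0.11, -0.2, 0], "spin": 0, "gripper": 1}, {"slide": [0.11, -0.2, 0], "spin": 0, "gripper": 1}, {"slide": [0.11, -0.2, 0], "spin": 0, "gripper": 1}, {"slide": [0.11, -0.2, 0], "spin": 0, "gripper": 1}, {"slide": [0.11, -0.2, 0], "spin": 0, "gripper": 1}]}}

```text
t: 1.58
tool_pos: [0.4744, -0.2099, 0.3337]
tool_rot: [3.141, 0.002, -0.001]
contact_force: [-0.4, -0.1, 0.5]
opening: 0.0857
grip_force: 0.0
```

```bash
python3 snap.py w3
```

```text
1.5833 [ 0.4744 -0.2099  0.3337] heading 0.09 [-0.56 -0.22  1.82 -0.    1.54  1.01] [-0.001 -0.001 -1.   ]
```

{"method": "arm_command", "body": {"increments": [{"slide": [0.0, -0.33, 0], "spin": 0, "gripper": 1}, {"slide": [0.0, -0.33, 0], "spin": 0, "gripper": 1}, {"slide": [0.0, -0.33, 0], "spin": 0, "gripper": 1}, {"slide": [0.0, -0.33, 0], "spin": 0, "gripper": 1}, {"slide": [0.0, -0.33, 0], "spin": 0, "gripper": 1}, {"slide": [0.0, -0.33, 0], "spin": 0, "gripper": 1}, {"slide": [0.0, -0.33, 0], "spin": 0, "gripper": 1}, {"slide": [0.0, -0.33, 0], "spin": 0, "gripper": 1}]}}

```text
t: 2.3
tool_pos: [0.4743, 0.1204, 0.334]
tool_rot: [3.141, -0.004, 0.001]
contact_force: [0.9, -0.4, -1.1]
opening: 0.0851
grip_force: 0.0
```

```bash
python3 snap.py w4
```

```text
2.3 [0.4743 0.1204 0.334 ] heading -0.14 [ 0.1  -0.3   1.88 -0.    1.56  1.67] [ 0.001 -0.    -1.   ]
```

View pics/w3.png

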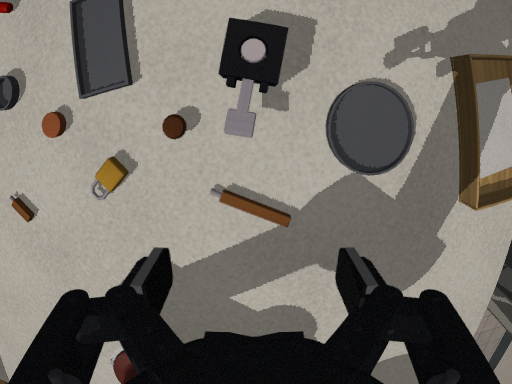

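View pics/w4.png

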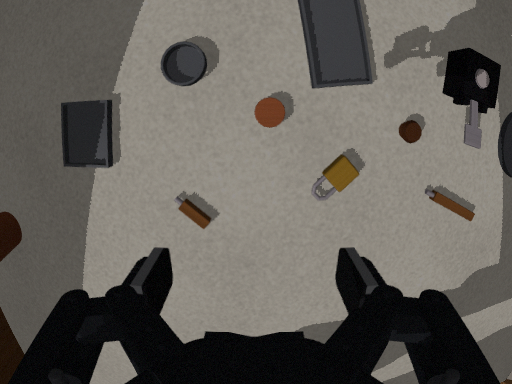

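Wrist pictures: w3 shows the cell cap at (253,50), pad (240,123), long peg bar (255,208) with stud (216,192), and dish (370,128). w4 shows the cup at (184,64), short tray (88,133), short peg (195,213) with stud (181,199), padlock body (341,173) with shackle (323,187), and long tray (335,40).

```bash
cat > meas.py <<'E'
from h import *
np.set_printoptions(precision=4,suppress=True)
L=lambda n:np.load(f"pics/{n}.npy",allow_pickle=True).item()
def mask(d,roi,f):
    x0,y0,x1,y1=roi; m=np.zeros(d["frame"].shape[:2],np.uint8)
    hsv=cv2.cvtColor(d["frame"],cv2.COLOR_RGB2HSV).astype(int)
    m[y0:y1,x0:x1]=(f(hsv)*255)[y0:y1,x0:x1]
    n,l,s,c=cv2.connectedComponentsWithStats(m)
    k=1+np.argmax(s[1:,4]); return (l==k).astype(np.uint8)
def rect(d,m,z):
    c=max(cv2.findContours(m,0,1)[0],key=cv2.contourArea)[:,0]
    P=onplane(d,c,z,d.get("tool"))[:,:2]
    (cx,cy),(w,h),a=cv2.minAreaRect((P*1000).astype(np.float32))
    if w<h: w,h,a=h,w,a+90
    return np.array([cx,cy,w,h,a])
wood=lambda h:(h[...,0]<18)&(h[...,1]>120)&(h[...,2]>50)
gold=lambda h:(h[...,0]>15)&(h[...,0]<32)&(h[...,1]>140)&(h[...,2]>70)
dark=lambda h:(h[...,2]<95)&(h[...,1]<90)
E
python3 - <<'E'
from meas import *
a,b=L("w3"),L("w4")
print("long bar",rect(a,mask(a,(205,175,300,240),wood),.013), "stud",onplane(a,(216,192),.008,a["tool"]))
print("short bar",rect(b,mask(b,(165,185,225,240),wood),.013),"stud",onplane(b,(180,199),.008,b["tool"]))
for n,d,r in (("padlock",b,(310,145,370,205)),("padlock3",a,(85,145,135,205))): print(n,rect(d,mask(d,r,gold),.016))
print("shackle",onplane(b,(320,188),.01,b["tool"]))
cap=lambda h:(h[...,2]>110)
print("cap",rect(a,mask(a,(236,35,271,67),cap),.054))
print("pad",onplane(a,[(240,122)],.057,a["tool"]))
print("dock corners",onplane(a,[(230,18),(288,27),(281,87),(220,76)],.054,a["tool"])[:,:2].mean(0))
print("dish",rect(a,mask(a,(320,70,420,180),dark),.016))
print("cup",rect(b,mask(b,(155,35,215,95),dark),.02))
print("st",rect(b,mask(b,(50,90,120,175),dark),.016), onplane(b,[(62,102),(112,100),(112,166),(64,167)],.016,b["tool"]))
print("lt",onplane(b,[(312,87),(372,82)],.016,b["tool"]),onplane(a,[(80,97),(131,83)],.016,a["tool"]))
E
```

```text
long bar [ 411.1372 -212.8688  102.7364   18.5219   67.935 ] stud [[ 0.4331 -0.1574  0.008 ]]
short bar [401.2895 206.175   46.7384  15.1989  48.7989] stud [[0.4234 0.2258 0.008 ]]
padlock [462.7552   0.0225  39.0432  36.4552 134.102 ]
padlock3 [461.0514   0.3898  38.1726  34.8463 134.1971]
shackle [[0.44   0.0276 0.01  ]]
cap [ 617.693  -208.1606   26.8042   26.4334    0.1064]
pad [[ 0.5324 -0.1939  0.057 ]]
dock corners [ 0.6164 -0.2108]
dish [ 528.0972 -371.9462  132.7067  130.2457   59.6591]
cup [613.5517 205.7389  70.3658  65.4636  89.9237]
st [525.0549 371.7689 132.1635 129.7022 172.9802] [[0.5769 0.4048 0.016 ]
 [0.5697 0.3163 0.016 ]
 [0.4757 0.324  0.016 ]
 [0.4775 0.4124 0.016 ]]
lt [[ 0.5779  0.0448  0.016 ]
 [ 0.5907 -0.0389  0.016 ]] [[ 0.5786  0.0402  0.016 ]
 [ 0.5893 -0.0441  0.016 ]]
```

{"method": "arm_command", "body": {"increments": [{"slide": [0.0585, 0.314, 0.05], "spin": 0, "gripper": -1}, {"slide": [0.0585, 0.314, 0.05], "spin": 0, "gripper": -1}, {"slide": [0.0585, 0.314, 0.05], "spin": 0, "gripper": -1}, {"slide": [0.0585, 0.314, 0.05], "spin": 0, "gripper": -1}, {"slide": [0.0585, 0.314, 0.05], "spin": 0, "gripper": -1}, {"slide": [0.0585, 0.314, 0.05], "spin": 0, "gripper": -1}, {"slide": [0.0585, 0.314, 0.05], "spin": 0, "gripper": -1}, {"slide": [0.0585, 0.314, 0.05], "spin": 0, "gripper": -1}]}}

```text
t: 3.02
tool_pos: [0.5319, -0.1991, 0.2831]
tool_rot: [3.141, -0.007, -0.001]
contact_force: [0.4, -0.4, -0.2]
opening: -0.0001
grip_force: 0.0
```

{"method": "arm_command", "body": {"increments": [{"slide": [0.0, -0.004, 0.04], "spin": 0, "gripper": -1}, {"slide": [0.0, -0.004, 0.08], "spin": 0, "gripper": -1}, {"slide": [0.0, -0.004, 0.12], "spin": 0, "gripper": -1}, {"slide": [0.0, -0.004, 0.14], "spin": 0, "gripper": -1}, {"slide": [0.0, -0.004, 0.15], "spin": 0, "gripper": -1}, {"slide": [0.0, -0.004, 0.16], "spin": 0, "gripper": -1}, {"slide": [0.0, -0.004, 0.168], "spin": 0, "gripper": -1}, {"slide": [0.0, -0.004, 0.176], "spin": 0, "gripper": -1}]}}

```text
t: 3.68
tool_pos: [0.5334, -0.1918, 0.1102]
tool_rot: [3.14, -0.002, 0.001]
contact_force: [-6.6, 1.5, 9.0]
opening: -0.0003
grip_force: 4.9
```

{"method": "arm_command", "body": {"increments": [{"slide": [0.0, 0, 0.002], "spin": 0, "gripper": -1}, {"slide": [0.0, 0, 0.003], "spin": 0, "gripper": -1}, {"slide": [0.0, 0, 0.004], "spin": 0, "gripper": -1}, {"slide": [0.0, 0, 0.004], "spin": 0, "gripper": -1}]}}

```text
t: 4.02
tool_pos: [0.5336, -0.1918, 0.1064]
tool_rot: [3.14, -0.001, 0.003]
contact_force: [-2.7, 0.4, 4.8]
opening: 0.0002
grip_force: 2.4
```

{"method": "arm_command", "body": {"increments": [{"slide": [0.0, 0, 0.003], "spin": 0, "gripper": -1}, {"slide": [0.0, 0, 0.005], "spin": 0, "gripper": -1}, {"slide": [0.0, 0, 0.006], "spin": 0, "gripper": -1}, {"slide": [0.0, 0, 0.006], "spin": 0, "gripper": -1}]}}

```text
t: 4.35
tool_pos: [0.5342, -0.192, 0.1039]
tool_rot: [3.139, -0.001, 0.001]
contact_force: [-13.1, 4.7, 25.3]
opening: 0.0003
grip_force: 14.0
```

{"method": "arm_command", "body": {"increments": [{"slide": [0.0, 0, -0.04], "spin": 0, "gripper": -1}, {"slide": [0.0, 0, -0.08], "spin": 0, "gripper": -1}, {"slide": [0.0, 0, -0.12], "spin": 0, "gripper": 1}, {"slide": [0.0, 0, -0.16], "spin": 0, "gripper": 1}, {"slide": [0.0, 0, -0.16], "spin": 0, "gripper": 1}, {"slide": [0.0, 0, -0.16], "spin": 0, "gripper": 1}]}}

```text
t: 4.85
tool_pos: [0.5348, -0.1917, 0.2637]
tool_rot: [3.137, -0.001, 0.015]
contact_force: [0.8, 0.4, -0.3]
opening: 0.0483
grip_force: 0.0
```

```bash
python3 snap.py w5; python3 - <<'E'
from meas import *
a=L("w5")
p=project(a,[[.6175,-.2085,.082],[.5335,-.193,.03]],a["tool"]); print(p)
E
```

```text
4.85 [ 0.5348 -0.1917  0.2637] heading -0.04 [-0.48 -0.06  1.79 -0.    1.4   1.1 ] [ 0.01  -0.005 -1.   ]
[[272.7962 101.4308]
 [253.879  183.0621]]
```

View pics/w5.png

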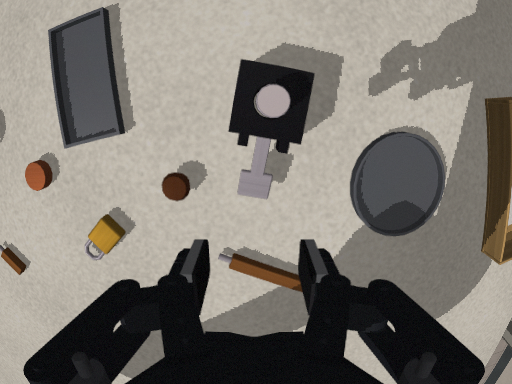

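Cell cap at (272,100) matches the predicted raised position, and the lever pad is down at (255,186). Now I'll grip the cell.

{"method": "arm_command", "body": {"increments": [{"slide": [0.04, 0.009, 0.0], "spin": 0, "gripper": 1}, {"slide": [0.08, 0.017, 0], "spin": 0, "gripper": 1}, {"slide": [0.083, 0.017, 0.02], "spin": 0, "gripper": 1}, {"slide": [0.083, 0.017, 0.05], "spin": 0, "gripper": 1}, {"slide": [0.083, 0.017, 0.08], "spin": 0, "gripper": 1}, {"slide": [0.083, 0.017, 0.11], "spin": 0, "gripper": 1}, {"slide": [0.083, 0.017, 0.125], "spin": 0, "gripper": 1}, {"slide": [0.083, 0.017, 0.125], "spin": 0, "gripper": 1}]}}

```text
t: 5.57
tool_pos: [0.6123, -0.2056, 0.1259]
tool_rot: [-3.137, 0.0, 0.017]
contact_force: [-0.9, 0.8, -1.5]
opening: 0.0855
grip_force: 0.0
```

{"method": "arm_command", "body": {"increments": [{"slide": [0, 0, -0.002], "spin": 0, "gripper": 1}, {"slide": [0, 0, -0.002], "spin": 0, "gripper": 1}, {"slide": [0, 0, -0.002], "spin": 0, "gripper": 1}]}}

```text
t: 5.82
tool_pos: [0.6173, -0.2077, 0.138]
tool_rot: [3.139, -0.0, 0.007]
contact_force: [0.1, -0.5, 0.2]
opening: 0.0859
grip_force: 0.0
```

{"method": "arm_command", "body": {"increments": [{"slide": [0, 0.001, 0.01], "spin": 0, "gripper": 1}, {"slide": [0, 0.001, 0.01], "spin": 0, "gripper": 1}, {"slide": [0, 0.001, 0.01], "spin": 0, "gripper": 1}, {"slide": [0, 0.001, 0.01], "spin": 0, "gripper": -1}, {"slide": [0, 0.001, 0.01], "spin": 0, "gripper": -1}, {"slide": [0, 0.001, 0.01], "spin": 0, "gripper": -1}, {"slide": [0, 0.001, 0.01], "spin": 0, "gripper": -1}, {"slide": [0, 0.001, 0.01], "spin": 0, "gripper": -1}], "newtons": 40}}

```text
t: 6.48
tool_pos: [0.6167, -0.2081, 0.1265]
tool_rot: [3.141, 0.0, 0.003]
contact_force: [-0.1, 0.3, -0.2]
opening: 0.0288
grip_force: 39.4
```

{"method": "arm_command", "body": {"increments": [{"slide": [0, 0, 0], "spin": 0, "gripper": -1}, {"slide": [0, 0, 0], "spin": 0, "gripper": -1}, {"slide": [0, 0, 0], "spin": 0, "gripper": -1}]}}

```text
t: 6.73
tool_pos: [0.6167, -0.2082, 0.1264]
tool_rot: [3.141, 0.0, 0.004]
contact_force: [-0.3, 1.1, 5.1]
opening: 0.0288
grip_force: 42.7
```

{"method": "arm_command", "body": {"increments": [{"slide": [0, 0, -0.02], "spin": 0, "gripper": -1}, {"slide": [0, 0, -0.045], "spin": 0, "gripper": -1}, {"slide": [0, 0, -0.075], "spin": 0, "gripper": -1}, {"slide": [0, -0.02, -0.105], "spin": 0, "gripper": -1}, {"slide": [-0.02, -0.05, -0.12], "spin": 0, "gripper": -1}, {"slide": [-0.04, -0.08, -0.12], "spin": 0, "gripper": -1}, {"slide": [-0.06, -0.11, -0.12], "spin": 0, "gripper": -1}, {"slide": [-0.08, -0.14, -0.12], "spin": 0, "gripper": -1}]}}

```text
t: 7.4
tool_pos: [0.5346, -0.0668, 0.2446]
tool_rot: [-3.142, 0.001, 0.0]
contact_force: [0.5, -0.1, -1.9]
opening: 0.0286
grip_force: 41.1
```

{"method": "arm_command", "body": {"increments": [{"slide": [0, -0.035, 0], "spin": 0, "gripper": -1}, {"slide": [0, -0.07, 0], "spin": 0, "gripper": -1}, {"slide": [0, -0.105, 0], "spin": 0, "gripper": -1}, {"slide": [0, -0.14, 0], "spin": 0, "gripper": -1}, {"slide": [0, -0.175, 0], "spin": 0, "gripper": -1}, {"slide": [0, -0.21, 0], "spin": 0, "gripper": -1}, {"slide": [0, -0.24, 0], "spin": 0, "gripper": -1}, {"slide": [0, -0.26, 0], "spin": 0, "gripper": -1}]}}

```text
t: 8.07
tool_pos: [0.5349, 0.1946, 0.2441]
tool_rot: [-3.141, -0.003, 0.002]
contact_force: [0.4, 0.3, -1.3]
opening: 0.0289
grip_force: 41.1
```

{"method": "arm_command", "body": {"increments": [{"slide": [0, -0.013, 0], "spin": 0, "gripper": -1}, {"slide": [0, -0.013, 0], "spin": 0, "gripper": -1}, {"slide": [0, -0.013, 0], "spin": 0, "gripper": -1}, {"slide": [0, -0.013, 0], "spin": 0, "gripper": -1}]}}

```text
t: 8.4
tool_pos: [0.5358, 0.2041, 0.2445]
tool_rot: [3.141, -0.001, -0.001]
contact_force: [-0.1, -0.4, -1.1]
opening: 0.0283
grip_force: 41.1
```

```bash
python3 snap.py w6
```

```text
8.4 [0.5358 0.2041 0.2445] heading -0.04 [ 0.23 -0.03  1.79 -0.    1.38  1.81] [-0.001 -0.001 -1.   ]
```

View pics/w6.png

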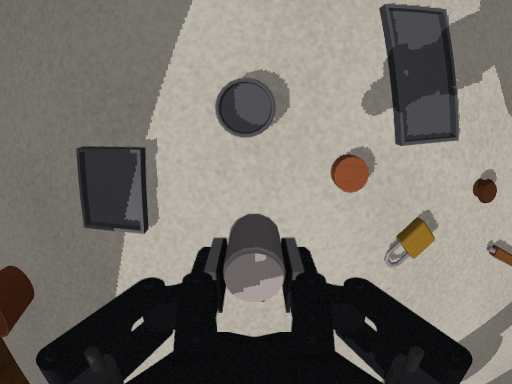

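The cell is held upright with its cap at (254,277). The cup rim is centred near (245,107), the short tray near (113,189) and the long tray near (420,74).

```bash
python3 - <<'E'
from meas import *
b=L("w6"); t=b["tool"]
g=cv2.cvtColor(b["frame"],cv2.COLOR_RGB2GRAY)
c=cv2.HoughCircles(g[70:145,205:290],cv2.HOUGH_GRADIENT,1,30,param1=80,param2=12,minRadius=22,maxRadius=33); 
for x,y,r in c[0]: p=np.array([x+205,y+70]); print(p,r,onplane(b,p,.02,t))
print("cup hand",onplane(b,[(245.5,107.5),(216,108),(275,108)],.02,t))
print("lt",onplane(b,[(380,4),(444,9),(459,139),(397,145)],.016,t).round(4), onplane(b,[(380,4),(444,9),(459,139),(397,145)],.016,t).mean(0))
q=onplane(b,[(78,148),(146,146),(147,233),(84,229)],.016,t);print("st",q,q.mean(0))
a=L("w5");q=onplane(a,[(50,30),(105,8),(125,132),(66,147)],.016,a["tool"]);print("lt5",q,q.mean(0))
a=L("w5");q=onplane(a,[(351,184),(445,184),(398,131),(398,236)],.016,a["tool"]);print("dish5",q,q.mean(0))
E
```

```text
[245.5 107.5] 29.7 [[0.611 0.212 0.02 ]]
cup hand [[0.611  0.212  0.02  ]
 [0.611  0.241  0.02  ]
 [0.6107 0.1832 0.02  ]]
lt [[ 0.732   0.0706  0.016 ]
 [ 0.7451 -0.0151  0.016 ]
 [ 0.5906 -0.0406  0.016 ]
 [ 0.5776  0.0479  0.016 ]] [0.6613 0.0157 0.016 ]
st [[0.5766 0.4042 0.016 ]
 [0.5744 0.3173 0.016 ]
 [0.4746 0.3269 0.016 ]
 [0.4766 0.4138 0.016 ]] [0.5256 0.3655 0.016 ]
lt5 [[ 0.7315  0.061   0.016 ]
 [ 0.7423 -0.0209  0.016 ]
 [ 0.5909 -0.0472  0.016 ]
 [ 0.5784  0.0386  0.016 ]] [0.6608 0.0079 0.016 ]
dish5 [[ 0.5293 -0.3046  0.016 ]
 [ 0.5309 -0.4398  0.016 ]
 [ 0.5933 -0.3597  0.016 ]
 [ 0.4611 -0.3782  0.016 ]] [ 0.5287 -0.3706  0.016 ]
```

{"method": "arm_command", "body": {"increments": [{"slide": [0.03, -0.003, 0], "spin": 0, "gripper": -1}, {"slide": [0.06, -0.007, 0], "spin": 0, "gripper": -1}, {"slide": [0.075, -0.007, 0.01], "spin": 0, "gripper": -1}, {"slide": [0.075, -0.007, 0.04], "spin": 0, "gripper": -1}, {"slide": [0.075, -0.007, 0.07], "spin": 0, "gripper": -1}, {"slide": [0.075, -0.007, 0.1], "spin": 0, "gripper": -1}, {"slide": [0.075, -0.007, 0.115], "spin": 0, "gripper": -1}, {"slide": [0.075, -0.007, 0.115], "spin": 0, "gripper": -1}]}}

```text
t: 9.12
tool_pos: [0.6081, 0.2102, 0.1247]
tool_rot: [3.139, -0.002, -0.014]
contact_force: [-0.9, 0.5, -1.1]
opening: 0.0286
grip_force: 41.1
```

{"method": "arm_command", "body": {"increments": [{"slide": [0, 0, 0.01], "spin": 0, "gripper": -1}, {"slide": [0, 0, 0.02], "spin": 0, "gripper": -1}, {"slide": [0, 0, 0.025], "spin": 0, "gripper": -1}, {"slide": [0, 0, 0.029], "spin": 0, "gripper": -1}, {"slide": [0, 0, 0.029], "spin": 0, "gripper": -1}, {"slide": [0, 0, 0.029], "spin": 0, "gripper": -1}, {"slide": [0, 0, 0.029], "spin": 0, "gripper": -1}]}}

```text
t: 9.7
tool_pos: [0.6112, 0.2122, 0.1017]
tool_rot: [-3.141, -0.0, -0.002]
contact_force: [0.6, 0.2, -0.1]
opening: 0.0287
grip_force: 41.1
```

{"method": "arm_command", "body": {"increments": [{"slide": [0, 0, 0.003], "spin": 0, "gripper": -1}, {"slide": [0, 0, 0.005], "spin": 0, "gripper": -1}, {"slide": [0, 0, 0.007], "spin": 0, "gripper": -1}, {"slide": [0, 0, 0.007], "spin": 0, "gripper": -1}, {"slide": [0, 0, 0.007], "spin": 0, "gripper": -1}]}}

```text
t: 10.12
tool_pos: [0.6111, 0.2121, 0.0945]
tool_rot: [-3.142, -0.0, -0.001]
contact_force: [-1.5, -0.2, 3.1]
opening: 0.0287
grip_force: 41.3
```

{"method": "arm_command", "body": {"increments": [{"slide": [0, 0, 0.0], "spin": 0, "gripper": -0.2}, {"slide": [0, 0, 0.0], "spin": 0, "gripper": 0.0}, {"slide": [0, 0, 0], "spin": 0, "gripper": 0.5}, {"slide": [0, 0, 0], "spin": 0, "gripper": 0.5}, {"slide": [0, 0, -0.02], "spin": 0, "gripper": 0.5}, {"slide": [0, 0, -0.06], "spin": 0, "gripper": 1}, {"slide": [0, 0, -0.1], "spin": 0, "gripper": 1}, {"slide": [0, 0, -0.13], "spin": 0, "gripper": 1}]}}

```text
t: 10.78
tool_pos: [0.6113, 0.2122, 0.227]
tool_rot: [-3.141, -0.0, -0.004]
contact_force: [1.0, 0.7, 0.7]
opening: 0.0856
grip_force: 0.0
```

{"method": "arm_command", "body": {"increments": [{"slide": [-0.25, 0.047, 0.0], "spin": -45, "gripper": 1}, {"slide": [-0.25, 0.047, 0.0], "spin": -45, "gripper": 1}, {"slide": [-0.25, 0.047, 0.0], "spin": -45, "gripper": 1}, {"slide": [-0.25, 0.047, 0.0], "spin": -45, "gripper": 1}, {"slide": [-0.25, 0.047, 0.0], "spin": -45, "gripper": 1}, {"slide": [-0.25, 0.047, 0.0], "spin": -45, "gripper": 1}, {"slide": [-0.25, 0.047, 0.0], "spin": -45, "gripper": 1}, {"slide": [-0.25, 0.047, 0.0], "spin": -45, "gripper": 1}]}}

```text
t: 11.45
tool_pos: [0.3586, 0.1648, 0.2233]
tool_rot: [2.902, 1.204, 0.002]
contact_force: [0.7, 0.7, 0.6]
opening: 0.0853
grip_force: 0.0
```

{"method": "arm_command", "body": {"increments": [{"slide": [0, 0, 0], "spin": 0, "gripper": 1}, {"slide": [0, 0, 0], "spin": 0, "gripper": 1}, {"slide": [0, 0, 0], "spin": 0, "gripper": 1}]}}

```text
t: 11.7
tool_pos: [0.362, 0.1652, 0.2244]
tool_rot: [2.903, 1.201, 0.0]
contact_force: [0.6, -0.0, -0.4]
opening: 0.0856
grip_force: 0.0
```

```bash
python3 snap.py w7; cat > go.py <<'E'
# go(x,y,heading): slide x,y and spin from the current pose
import sys
from h import *
def go(x,y,hd=None):
    t=status.get_obs(); M=R.from_rotvec(t["tool_rot"]).as_matrix()
    d=np.array([x,y])-t["tool_pos"][:2]; h=np.degrees(np.arctan2(M[1,0],M[0,0]))
    s=M[:2,:2].T@d
    print("at",t["tool_pos"].round(4),h.round(2),"-> slide",s.round(4),"spin",None if hd is None else round(h-hd,2))
if __name__=="__main__": go(*map(float,sys.argv[1:]))
E
python3 - <<'E'
from meas import *
from go import go
b=L("w7"); m=mask(b,(0,0,512,230),wood); print(np.argwhere(m).mean(0)[::-1])
r=rect(b,m,.013); print(r); go(r[0]/1e3,r[1]/1e3,r[4])
E
```

```text
11.7 [0.362  0.1652 0.2244] heading 44.95 [ 0.24 -0.48  2.2  -0.    1.42  1.03] [ 0.  0. -1.]
[419.3243 110.0436]
[543.3054 101.7588  46.8315  38.7867 119.2855]
at [0.3619 0.1652 0.2242] 44.96 -> slide [0.0835 0.173 ] spin -74.33
```

View pics/w7.png

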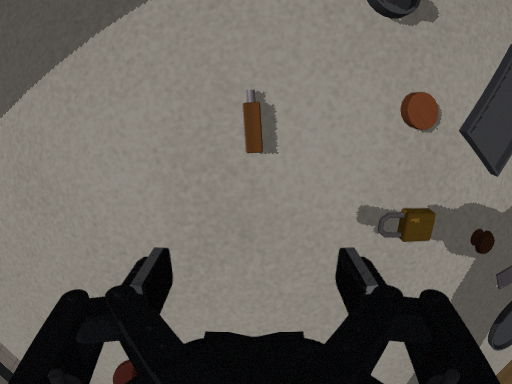

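The short peg is at (253,127) with its stud up at (251,96), and the padlock is at (408,224). The mask had picked the orange disc instead, so I'll restrict it to the peg and padlock.

```bash
python3 - <<'E'
from meas import *
from go import go
b=L("w7"); m=mask(b,(230,85,280,165),wood); r=rect(b,m,.013); print(r)
a=np.radians(r[4]); x,y=r[:2]/1e3
go(x,y,r[4])
print("padlock",rect(b,mask(b,(395,200,440,250),gold),.016))
E
```

```text
[401.8046 205.8182  47.7901  15.2761  48.6658]
at [0.3619 0.1652 0.2242] 44.96 -> slide [ 0.0569 -0.0006] spin -3.71
padlock [464.5227  10.3945  13.3073   7.015  121.4663]
```

{"method": "arm_command", "body": {"increments": [{"slide": [0.03, 0, 0], "spin": -3.7, "gripper": 1}, {"slide": [0.057, 0, 0.02], "spin": -3.7, "gripper": 1}, {"slide": [0.057, 0, 0.05], "spin": -3.7, "gripper": 1}, {"slide": [0.057, 0, 0.08], "spin": -3.7, "gripper": 1}, {"slide": [0.057, 0, 0.11], "spin": -3.7, "gripper": 1}, {"slide": [0.057, 0, 0.135], "spin": -3.7, "gripper": 1}, {"slide": [0.057, 0, 0.147], "spin": -3.7, "gripper": 1}, {"slide": [0.057, 0, 0.147], "spin": -3.7, "gripper": 1}]}}

```text
t: 12.42
tool_pos: [0.3992, 0.2046, 0.0728]
tool_rot: [-2.862, -1.294, 0.013]
contact_force: [-0.2, -1.1, -0.4]
opening: 0.0854
grip_force: 0.0
```

{"method": "arm_command", "body": {"increments": [{"slide": [0, 0, 0], "spin": 0, "gripper": 0}, {"slide": [0, 0, 0], "spin": 0, "gripper": -0.3}, {"slide": [0, 0, 0], "spin": 0, "gripper": -1}, {"slide": [0, 0, 0], "spin": 0, "gripper": -1}, {"slide": [0, 0, 0], "spin": 0, "gripper": -1}, {"slide": [0, 0, 0], "spin": 0, "gripper": -1}, {"slide": [0, 0, 0], "spin": 0, "gripper": -1}, {"slide": [0, 0, 0], "spin": 0, "gripper": -1}], "newtons": 40}}

```text
t: 13.08
tool_pos: [0.4019, 0.2056, 0.078]
tool_rot: [2.862, 1.295, 0.003]
contact_force: [-0.7, -0.2, 5.6]
opening: 0.0148
grip_force: 40.8
```

{"method": "arm_command", "body": {"increments": [{"slide": [0, 0, -0.02], "spin": 0, "gripper": -1}, {"slide": [0, 0, -0.05], "spin": 0, "gripper": -1}, {"slide": [0.02, -0.002, -0.08], "spin": 7, "gripper": -1}, {"slide": [0.05, -0.005, -0.1], "spin": 14, "gripper": -1}, {"slide": [0.08, -0.007, -0.1], "spin": 21, "gripper": -1}, {"slide": [0.11, -0.01, -0.1], "spin": 28, "gripper": -1}, {"slide": [0.14, -0.012, -0.1], "spin": 35, "gripper": -1}, {"slide": [0.14, -0.012, -0.1], "spin": 41, "gripper": -1}]}}

```text
t: 13.75
tool_pos: [0.4866, 0.3214, 0.1767]
tool_rot: [-3.133, -0.204, -0.002]
contact_force: [-1.3, -0.2, -1.0]
opening: 0.0146
grip_force: 40.1
```

```bash
python3 go.py .5225 .3655 -4
```

```text
at [0.4866 0.3214 0.1767] 7.47 -> slide [ 0.0413 -0.039 ] spin 11.47
```

{"method": "arm_command", "body": {"increments": [{"slide": [0.02, -0.019, 0], "spin": 6, "gripper": -1}, {"slide": [0.04, -0.038, 0], "spin": 11.5, "gripper": -1}, {"slide": [0.041, -0.039, 0.02], "spin": 11.5, "gripper": -1}, {"slide": [0.041, -0.039, 0.04], "spin": 11.5, "gripper": -1}, {"slide": [0.041, -0.039, 0.06], "spin": 11.5, "gripper": -1}, {"slide": [0.041, -0.039, 0.07], "spin": 11.5, "gripper": -1}, {"slide": [0.041, -0.039, 0.07], "spin": 11.5, "gripper": -1}, {"slide": [0.041, -0.039, 0.07], "spin": 11.5, "gripper": -1}]}}

```text
t: 14.42
tool_pos: [0.5194, 0.3623, 0.1063]
tool_rot: [3.139, -0.104, -0.002]
contact_force: [-0.5, 0.3, 0.1]
opening: 0.0149
grip_force: 40.1
```

```bash
python3 go.py .5225 .3655 -4
```

```text
at [0.5194 0.3623 0.1063] -3.8 -> slide [ 0.0028 -0.0034] spin 0.2
```

{"method": "arm_command", "body": {"increments": [{"slide": [0.003, -0.003, 0.01], "spin": 0, "gripper": -1}, {"slide": [0.003, -0.003, 0.018], "spin": 0, "gripper": -1}, {"slide": [0.003, -0.003, 0.024], "spin": 0, "gripper": -1}, {"slide": [0.003, -0.003, 0.024], "spin": 0, "gripper": -1}, {"slide": [0.003, -0.003, 0.024], "spin": 0, "gripper": -1}]}}

```text
t: 14.83
tool_pos: [0.523, 0.3654, 0.0828]
tool_rot: [3.14, -0.104, -0.001]
contact_force: [-0.1, 0.2, -0.1]
opening: 0.0146
grip_force: 40.2
```

{"method": "arm_command", "body": {"increments": [{"slide": [0, 0, 0.0015], "spin": 0, "gripper": -1}, {"slide": [0, 0, 0.0015], "spin": 0, "gripper": -1}, {"slide": [0, 0, 0.0015], "spin": 0, "gripper": -0.3}, {"slide": [0, 0, 0.0015], "spin": 0, "gripper": -0.3}, {"slide": [0, 0, 0.0015], "spin": 0, "gripper": -0.3}, {"slide": [0, 0, -0.03], "spin": 0, "gripper": -0.3}, {"slide": [0, 0, -0.07], "spin": 0, "gripper": 1}, {"slide": [0, 0, -0.11], "spin": 0, "gripper": 1}]}}

```text
t: 15.5
tool_pos: [0.522, 0.3648, 0.1922]
tool_rot: [3.138, -0.104, -0.006]
contact_force: [0.6, 0.5, 0.8]
opening: 0.0525
grip_force: 0.0
```

```bash
python3 snap.py w8; python3 go.py .43 -.03 -44.5
```

```text
15.5 [0.522  0.3648 0.1922] heading -3.8 [0.49 0.17 1.68 0.   1.3  2.13] [-0.004 -0.002 -1.   ]
at [0.5263 0.3673 0.2041] -3.79 -> slide [-0.0699  0.4028] spin 40.71
```

```bash
python3 go.py .42 .04 -45
```

```text
at [0.5263 0.3673 0.2041] -3.79 -> slide [-0.0845  0.3336] spin 41.21
```

{"method": "arm_command", "body": {"increments": [{"slide": [-0.084, 0.334, 0], "spin": 41, "gripper": 1}, {"slide": [-0.084, 0.334, 0], "spin": 41, "gripper": 1}, {"slide": [-0.084, 0.334, 0], "spin": 41, "gripper": 1}, {"slide": [-0.084, 0.334, 0], "spin": 41, "gripper": 1}, {"slide": [-0.084, 0.334, 0], "spin": 41, "gripper": 1}, {"slide": [-0.084, 0.334, 0], "spin": 41, "gripper": 1}, {"slide": [-0.084, 0.334, 0], "spin": 41, "gripper": 1}, {"slide": [-0.084, 0.334, 0], "spin": 41, "gripper": 1}]}}

```text
t: 16.22
tool_pos: [0.4195, 0.0468, 0.1927]
tool_rot: [-2.905, 1.196, -0.001]
contact_force: [1.2, -0.4, 0.1]
opening: 0.085
grip_force: 0.0
```

{"method": "arm_command", "body": {"increments": [{"slide": [0, 0.017, 0], "spin": 0, "gripper": 1}, {"slide": [0, 0.017, 0], "spin": 0, "gripper": 1}, {"slide": [0, 0.017, 0], "spin": 0, "gripper": 1}]}}

```text
t: 16.47
tool_pos: [0.4084, 0.0356, 0.1929]
tool_rot: [-2.903, 1.2, -0.001]
contact_force: [-0.0, 0.2, 1.3]
opening: 0.0857
grip_force: 0.0
```

```bash
python3 snap.py w9; python3 - <<'E'
from meas import *
from go import go
b=L("w9"); p=project(b,[[.462,0,.016]],b["tool"])[0].astype(int); print(p)
m=mask(b,(max(0,p[0]-50),max(0,p[1]-50),p[0]+50,p[1]+50),gold); r=rect(b,m,.018); print(r,m.sum())
go(r[0]/1e3,r[1]/1e3)
E
```

```text
16.4667 [0.4084 0.0356 0.1929] heading -44.93 [-0.1  -0.41  2.21  0.    1.35  2.26] [ 0.001  0.    -1.   ]
[239 122]
[461.8572  -0.2398  37.4472  35.1221 134.4511] 1939
at [0.4087 0.0362 0.193 ] -44.84 -> slide [ 0.0634 -0.0116] spin None
```

View pics/w9.png

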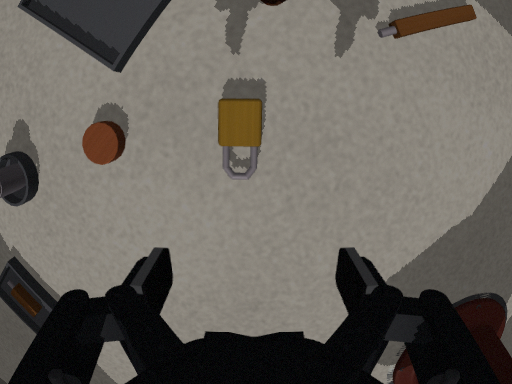

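The padlock body is at (240,122) with its shackle below it towards the robot. The short peg lies in its tray at (25,298), and the cell is in the cup at (15,180).

{"method": "arm_command", "body": {"increments": [{"slide": [0.03, -0.006, 0], "spin": 0, "gripper": 1}, {"slide": [0.063, -0.0115, 0.02], "spin": 0, "gripper": 1}, {"slide": [0.063, -0.0115, 0.05], "spin": 0, "gripper": 1}, {"slide": [0.063, -0.0115, 0.08], "spin": 0, "gripper": 1}, {"slide": [0.063, -0.0115, 0.105], "spin": 0, "gripper": 1}, {"slide": [0.063, -0.0115, 0.115], "spin": 0, "gripper": 1}, {"slide": [0.063, -0.0115, 0.115], "spin": 0, "gripper": 1}, {"slide": [0.063, -0.0115, 0.115], "spin": 0, "gripper": 1}]}}

```text
t: 17.18
tool_pos: [0.4619, 0.0006, 0.0781]
tool_rot: [-2.905, 1.195, 0.001]
contact_force: [0.3, -1.0, -0.1]
opening: 0.0856
grip_force: 0.0
```

{"method": "arm_command", "body": {"increments": [{"slide": [0, 0, 0.0], "spin": 0, "gripper": 0.2}, {"slide": [0, 0, 0], "spin": 0, "gripper": 0}, {"slide": [0, 0, 0], "spin": 0, "gripper": -1}, {"slide": [0, 0, 0], "spin": 0, "gripper": -1}, {"slide": [0, 0, 0], "spin": 0, "gripper": -1}, {"slide": [0, 0, 0], "spin": 0, "gripper": -1}, {"slide": [0, 0, 0], "spin": 0, "gripper": -1}], "newtons": 50}}

```text
t: 17.77
tool_pos: [0.4625, -0.0003, 0.0794]
tool_rot: [-2.904, 1.197, -0.004]
contact_force: [-1.1, 0.6, 5.5]
opening: 0.0343
grip_force: 51.7
```

{"method": "arm_command", "body": {"increments": [{"slide": [0, 0, -0.02], "spin": 0, "gripper": -1}, {"slide": [0, 0, -0.05], "spin": 0, "gripper": -1}, {"slide": [0.015, 0.01, -0.08], "spin": 0, "gripper": -1}, {"slide": [0.04, 0.027, -0.1], "spin": 0, "gripper": -1}, {"slide": [0.07, 0.046, -0.1], "spin": 0, "gripper": -1}, {"slide": [0.1, 0.067, -0.1], "spin": 0, "gripper": -1}, {"slide": [0.13, 0.087, -0.1], "spin": 0, "gripper": -1}, {"slide": [0.16, 0.107, -0.1], "spin": 0, "gripper": -1}]}}

```text
t: 18.43
tool_pos: [0.4991, -0.1903, 0.1775]
tool_rot: [-2.904, 1.197, 0.001]
contact_force: [0.1, 1.0, -0.6]
opening: 0.0347
grip_force: 50.8
```

{"method": "arm_command", "body": {"increments": [{"slide": [0.03, 0.02, 0], "spin": 0, "gripper": -1}, {"slide": [0.06, 0.04, 0], "spin": 0, "gripper": -1}, {"slide": [0.09, 0.06, 0], "spin": 0, "gripper": -1}, {"slide": [0.12, 0.08, 0], "spin": 0, "gripper": -1}, {"slide": [0.15, 0.1, 0], "spin": 0, "gripper": -1}, {"slide": [0.164, 0.109, 0], "spin": 0, "gripper": -1}, {"slide": [0.164, 0.109, 0], "spin": 0, "gripper": -1}, {"slide": [0.164, 0.109, 0], "spin": 0, "gripper": -1}]}}

```text
t: 19.1
tool_pos: [0.5385, -0.3821, 0.1768]
tool_rot: [-2.903, 1.199, 0.003]
contact_force: [-0.8, 0.2, -2.3]
opening: 0.0345
grip_force: 50.8
```

```bash
python3 go.py .539 -.382
```

```text
at [ 0.5385 -0.3821  0.1768] -44.88 -> slide [ 0.0003 -0.0004] spin None
```

Down to about 0.0835.

{"method": "arm_command", "body": {"increments": [{"slide": [0, 0, 0.03], "spin": 0, "gripper": -1}, {"slide": [0, 0, 0.06], "spin": 0, "gripper": -1}, {"slide": [0, 0, 0.08], "spin": 0, "gripper": -1}, {"slide": [0, 0, 0.088], "spin": 0, "gripper": -1}, {"slide": [0, 0, 0.092], "spin": 0, "gripper": -1}, {"slide": [0, 0, 0.0935], "spin": 0, "gripper": -1}, {"slide": [0, 0, 0.0935], "spin": 0, "gripper": -1}, {"slide": [0, 0, 0.0935], "spin": 0, "gripper": -1}]}}

```text
t: 19.77
tool_pos: [0.5401, -0.3821, 0.0864]
tool_rot: [2.904, -1.196, 0.005]
contact_force: [0.6, 0.9, -1.4]
opening: 0.035
grip_force: 50.8
```

{"method": "arm_command", "body": {"increments": [{"slide": [0, 0, 0.002], "spin": 0, "gripper": -1}, {"slide": [0, 0, 0.003], "spin": 0, "gripper": -1}, {"slide": [0, 0, 0.003], "spin": 0, "gripper": -1}, {"slide": [0, 0, 0.003], "spin": 0, "gripper": -1}]}}

```text
t: 20.1
tool_pos: [0.54, -0.3824, 0.0834]
tool_rot: [2.904, -1.197, 0.004]
contact_force: [-1.8, 1.4, 6.0]
opening: 0.0345
grip_force: 51.6
```

{"method": "arm_command", "body": {"increments": [{"slide": [0, 0, 0], "spin": 0, "gripper": 0.2}, {"slide": [0, 0, 0], "spin": 0, "gripper": 0.2}, {"slide": [0, 0, 0], "spin": 0, "gripper": 0.2}, {"slide": [0, 0, -0.03], "spin": 0, "gripper": 0.2}, {"slide": [0, 0, -0.07], "spin": 0, "gripper": 1}, {"slide": [0, 0, -0.11], "spin": -7, "gripper": 1}, {"slide": [0, 0, -0.13], "spin": -14, "gripper": 1}, {"slide": [0, 0, -0.13], "spin": -21, "gripper": 1}]}}

```text
t: 20.77
tool_pos: [0.5415, -0.3837, 0.2194]
tool_rot: [3.07, -0.637, 0.017]
contact_force: [0.2, -0.7, 0.7]
opening: 0.0853
grip_force: 0.0
```

```bash
python3 go.py .389 -.269 68
```

```text
at [ 0.5415 -0.3837  0.2194] -23.44 -> slide [-0.1856 -0.0446] spin -91.44
```

{"method": "arm_command", "body": {"increments": [{"slide": [-0.03, -0.01, 0], "spin": -45, "gripper": 1}, {"slide": [-0.06, -0.02, 0], "spin": -45, "gripper": 1}, {"slide": [-0.09, -0.03, 0], "spin": -45, "gripper": 1}, {"slide": [-0.12, -0.04, 0], "spin": -45, "gripper": 1}, {"slide": [-0.15, -0.045, 0], "spin": -45, "gripper": 1}, {"slide": [-0.186, -0.045, 0], "spin": -45, "gripper": 1}, {"slide": [-0.186, -0.045, 0], "spin": -45, "gripper": 1}, {"slide": [-0.186, -0.045, 0], "spin": -45, "gripper": 1}]}}

```text
t: 21.43
tool_pos: [0.3855, -0.2642, 0.2104]
tool_rot: [-3.087, -0.578, 0.001]
contact_force: [0.1, -0.4, 0.1]
opening: 0.0854
grip_force: 0.0
```

{"method": "arm_command", "body": {"increments": [{"slide": [0, 0, 0], "spin": -44, "gripper": 1}, {"slide": [0, 0, 0], "spin": -44, "gripper": 1}, {"slide": [0, 0, 0], "spin": -44, "gripper": 1}, {"slide": [0, 0, 0], "spin": -44, "gripper": 1}, {"slide": [0, 0, 0], "spin": -44, "gripper": 1}, {"slide": [0, 0, 0], "spin": -44, "gripper": 1}, {"slide": [0, 0, 0], "spin": -44, "gripper": 1}, {"slide": [0, 0, 0], "spin": -44, "gripper": 1}]}}

```text
t: 22.1
tool_pos: [0.3877, -0.2659, 0.2117]
tool_rot: [2.649, 1.689, 0.0]
contact_force: [-0.1, -0.5, -0.4]
opening: 0.0857
grip_force: 0.0
```

```bash
python3 snap.py w10; python3 - <<'E'
from meas import *
from go import go
b=L("w10"); p=project(b,[[.411,-.213,.016]],b["tool"])[0].astype(int); print(p)
m=mask(b,(max(0,p[0]-70),max(0,p[1]-100),p[0]+70,min(p[1]+90,384)),wood); r=rect(b,m,.014); print(r,m.sum())
go(r[0]/1e3,r[1]/1e3,r[4])
E
```

```text
22.1 [ 0.3877 -0.2659  0.2117] heading 65.04 [-0.76 -0.26  2.06  0.    1.34 -0.32] [ 0. -0. -1.]
[251 127]
[ 409.8663 -211.8861  103.4041   15.507    68.1996] 1919
at [ 0.3876 -0.2658  0.2116] 65.02 -> slide [ 0.0583 -0.0026] spin -3.18
```

View pics/w10.png

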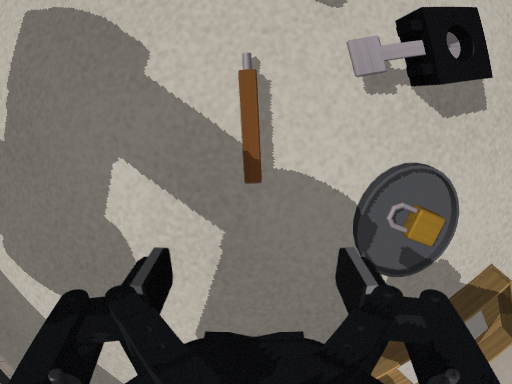

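The long peg lies at (250,125) with its stud up at (247,60). The padlock lies flat in the dish at (417,224), and the dock pocket is empty.

{"method": "arm_command", "body": {"increments": [{"slide": [0.03, -0.002, 0], "spin": -3.2, "gripper": 1}, {"slide": [0.058, -0.0025, 0.02], "spin": -3.2, "gripper": 1}, {"slide": [0.058, -0.0025, 0.05], "spin": -3.2, "gripper": 1}, {"slide": [0.058, -0.0025, 0.08], "spin": -3.2, "gripper": 1}, {"slide": [0.058, -0.0025, 0.11], "spin": -3.2, "gripper": 1}, {"slide": [0.058, -0.0025, 0.13], "spin": -3.2, "gripper": 1}, {"slide": [0.058, -0.0025, 0.133], "spin": -3.2, "gripper": 1}, {"slide": [0.058, -0.0025, 0.133], "spin": -3.2, "gripper": 1}]}}

```text
t: 22.82
tool_pos: [0.4085, -0.2112, 0.0771]
tool_rot: [-2.597, -1.762, 0.002]
contact_force: [-0.8, -0.1, -0.3]
opening: 0.0854
grip_force: 0.0
```

{"method": "arm_command", "body": {"increments": [{"slide": [0, 0, 0], "spin": 0, "gripper": 0.2}, {"slide": [0, 0, 0], "spin": 0, "gripper": 0}, {"slide": [0, 0, 0], "spin": 0, "gripper": -0.3}, {"slide": [0, 0, 0], "spin": 0, "gripper": -1}, {"slide": [0, 0, 0], "spin": 0, "gripper": -1}, {"slide": [0, 0, 0], "spin": 0, "gripper": -1}, {"slide": [0, 0, 0], "spin": 0, "gripper": -1}, {"slide": [0, 0, 0], "spin": 0, "gripper": -1}], "newtons": 50}}

```text
t: 23.48
tool_pos: [0.4097, -0.2122, 0.0793]
tool_rot: [2.597, 1.765, 0.001]
contact_force: [-0.5, 0.1, 5.4]
opening: 0.0142
grip_force: 51.0
```

{"method": "arm_command", "body": {"increments": [{"slide": [0, 0, -0.02], "spin": 0, "gripper": -1}, {"slide": [0, 0, -0.05], "spin": 0, "gripper": -1}, {"slide": [0.02, 0.01, -0.08], "spin": 7, "gripper": -1}, {"slide": [0.045, 0.022, -0.1], "spin": 14, "gripper": -1}, {"slide": [0.075, 0.036, -0.1], "spin": 21, "gripper": -1}, {"slide": [0.105, 0.051, -0.1], "spin": 28, "gripper": -1}, {"slide": [0.135, 0.065, -0.1], "spin": 35, "gripper": -1}, {"slide": [0.165, 0.08, -0.1], "spin": 42, "gripper": -1}]}}

```text
t: 24.15
tool_pos: [0.5448, -0.0863, 0.178]
tool_rot: [-3.061, -0.708, 0.001]
contact_force: [0.4, -0.5, -1.1]
opening: 0.0144
grip_force: 50.3
```

```bash
python3 snap.py w11; python3 go.py .653 .010 9
```

```text
24.15 [ 0.5448 -0.0863  0.178 ] heading 26.05 [-0.29 -0.01  1.89 -0.    1.26  0.82] [-0.001  0.    -1.   ]
at [ 0.5482 -0.0832  0.1784] 25.84 -> slide [ 0.135  -0.0382] spin 16.84
```

View pics/w11.png

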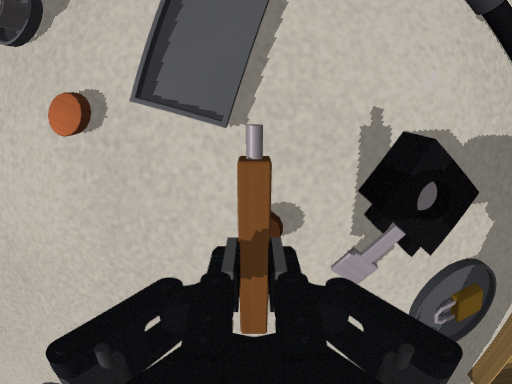

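The long peg is held straight along the tool axis, from (254,125) to (254,330). The tray's near corners are at (132,99) and (227,126).

{"method": "arm_command", "body": {"increments": [{"slide": [0.03, -0.009, 0], "spin": 6, "gripper": -1}, {"slide": [0.06, -0.017, 0], "spin": 12, "gripper": -1}, {"slide": [0.09, -0.026, 0], "spin": 16.8, "gripper": -1}, {"slide": [0.12, -0.034, 0], "spin": 16.8, "gripper": -1}, {"slide": [0.135, -0.038, 0], "spin": 16.8, "gripper": -1}, {"slide": [0.135, -0.038, 0.02], "spin": 16.8, "gripper": -1}, {"slide": [0.135, -0.038, 0.05], "spin": 16.8, "gripper": -1}, {"slide": [0.135, -0.038, 0.06], "spin": 16.8, "gripper": -1}]}}

```text
t: 24.87
tool_pos: [0.6459, 0.007, 0.1135]
tool_rot: [-3.129, -0.264, 0.011]
contact_force: [-1.5, 0.2, -1.9]
opening: 0.0141
grip_force: 50.2
```

```bash
python3 go.py .653 .010 9
```

```text
at [0.6459 0.007  0.1135] 9.66 -> slide [ 0.0075 -0.0018] spin 0.66
```

{"method": "arm_command", "body": {"increments": [{"slide": [0, 0, 0], "spin": 0.6, "gripper": -1}, {"slide": [0, 0, 0.01], "spin": 0.6, "gripper": -1}, {"slide": [0, 0, 0.02], "spin": 0.6, "gripper": -1}, {"slide": [0, 0, 0.025], "spin": 0.6, "gripper": -1}, {"slide": [0, 0, 0.025], "spin": 0.6, "gripper": -1}, {"slide": [0, 0, 0.025], "spin": 0.6, "gripper": -1}]}}

```text
t: 25.37
tool_pos: [0.6483, 0.0062, 0.0936]
tool_rot: [-3.132, -0.246, -0.0]
contact_force: [0.9, -0.1, -0.5]
opening: 0.0142
grip_force: 50.3
```

```bash
python3 go.py .653 .010 9
```

```text
at [0.6483 0.0062 0.0936] 8.99 -> slide [ 0.0052 -0.003 ] spin -0.01
```

{"method": "arm_command", "body": {"increments": [{"slide": [0.005, -0.003, 0.005], "spin": 0, "gripper": -1}, {"slide": [0.005, -0.003, 0.009], "spin": 0, "gripper": -1}, {"slide": [0.005, -0.003, 0.0105], "spin": 0, "gripper": -1}, {"slide": [0.005, -0.003, 0.0105], "spin": 0, "gripper": -1}, {"slide": [0.005, -0.003, 0.0105], "spin": 0, "gripper": -1}]}}

```text
t: 25.78
tool_pos: [0.6532, 0.0102, 0.0834]
tool_rot: [-3.132, -0.247, -0.002]
contact_force: [0.4, 0.8, 1.1]
opening: 0.0144
grip_force: 50.5
```

{"method": "arm_command", "body": {"increments": [{"slide": [0, 0, 0.001], "spin": 0, "gripper": -1}, {"slide": [0, 0, 0.001], "spin": 0, "gripper": -1}, {"slide": [0, 0, 0.001], "spin": 0, "gripper": -0.3}, {"slide": [0, 0, 0.001], "spin": 0, "gripper": -0.3}, {"slide": [0, 0, 0.001], "spin": 0, "gripper": -0.3}, {"slide": [0, 0, -0.03], "spin": 0, "gripper": -0.3}, {"slide": [0, 0, -0.07], "spin": 0, "gripper": -0.3}, {"slide": [0, 0, -0.11], "spin": 0, "gripper": 1}]}}

```text
t: 26.45
tool_pos: [0.6513, 0.0101, 0.1918]
tool_rot: [-3.131, -0.246, 0.007]
contact_force: [1.4, 0.7, 0.4]
opening: 0.0408
grip_force: 0.0
```

{"method": "arm_command", "body": {"increments": [{"slide": [-0.15, 0, -0.08], "spin": 0, "gripper": 1}, {"slide": [-0.15, 0, -0.08], "spin": 0, "gripper": 1}, {"slide": [-0.15, 0, -0.08], "spin": 0, "gripper": 1}, {"slide": [-0.15, 0, -0.08], "spin": 0, "gripper": 1}, {"slide": [-0.15, 0, -0.08], "spin": 0, "gripper": 1}, {"slide": [-0.15, 0, -0.08], "spin": 0, "gripper": 1}, {"slide": [-0.15, 0, -0.08], "spin": 0, "gripper": 1}, {"slide": [-0.15, 0, -0.08], "spin": 0, "gripper": 1}]}}

```text
t: 27.12
tool_pos: [0.5049, -0.0133, 0.2717]
tool_rot: [-3.131, -0.247, 0.003]
contact_force: [0.3, -0.4, -0.5]
opening: 0.085
grip_force: 0.0
```

```bash
python3 snap.py w12; python3 - <<'E'
from meas import *
b=L("w12");t=b["tool"]
for n,P,f in (("long",[.653,.01,.012],wood),("short",[.5225,.3655,.012],wood),("padl",[.54,-.382,.02],gold)):
    p=project(b,[P],t)[0].astype(int); print(n,p)
    try: print(rect(b,mask(b,(max(0,p[0]-60),max(0,p[1]-60),p[0]+60,p[1]+60),f),.018))
    except Exception as e: print(e)
print("cup,cell",project(b,[[.611,.212,.02],[.611,.212,.05]],t))
E
```

```text
27.1167 [ 0.5049 -0.0133  0.2717] heading 9.01 [-0.17 -0.22  1.92  0.    1.44  1.24] [-0.002  0.    -1.   ]
long [254  40]
[650.6483   9.7468  98.568   15.0834   9.0784]
short [  0 128]
[545.8434 358.1393   0.       0.       0.    ]
padl [501 195]
[ 540.5634 -388.0855   35.2841   31.3708  135.9527]
cup,cell [[80.5674 64.1131]
 [66.7899 61.8206]]
```

View pics/w12.png

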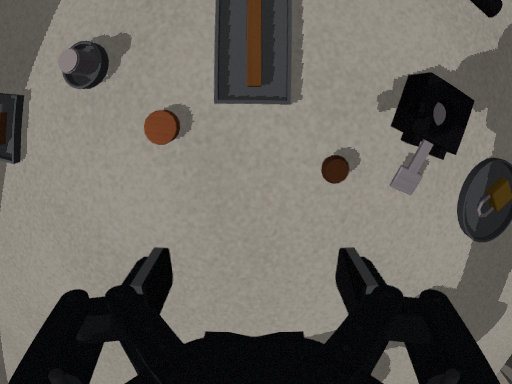

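The long peg lies centred in its tray at (254,40). The cell top is at (68,60), matching upright in the cup, and the padlock is inside the dish at (497,195). Last, I'll check the short peg from the scene camera and then hand in.

```bash
python3 - <<'E'
from meas import *
s=imaging.get_image("scene")
for n,P,z in (("short",[.5225,.3655,.016],.016),("long",[.653,.01,.016],.016)):
    p=project(s,[P])[0].astype(int); print(n,p,rect(s,mask(s,(p[0]-25,p[1]-25,p[0]+25,p[1]+25),wood),z))
b=L("w9"); print("w9 short",rect(b,mask(b,(0,260,60,330),wood),.016))
E
```

```text
short [307 124] [525.6829 364.3218  48.2428  26.2487 178.19  ]
long [291 220] [654.8629   8.7798 100.5188  22.5301   8.7695]
w9 short [523.9097 367.9468  47.5226   8.9808 175.0349]
```

```bash
python3 -c "
from station import order
print(order.finish_job())"
```

```text
the job is handed in; nothing more can be done
None
```

I handed the job in at about 27 s: lever pressed to its stop, cell upright in the cup, both pegs in their trays and the padlock flat in the dish, as the last camera checks showed. The hand-in returned no verdict.

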